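Tension the belt of a jar turntable to the green mark

TASK

Tighten the drive belt of the little white jar turntable: turn the orange tension knob clockwise until the tip of the red sprung pointer arm stands over the green dot, then let go. Do not push the red arm itself, and leave the jar standing on the platter.

Things in the scene. Friction and masses are not known exactly. Their poses are not given: they have to be found in the camera images.
- tension_knob: Orange knob at the base's near left corner (black one, near right, is the speed: not wanted). Bar grip 50 long, 16 wide, 34 high on a 52 mm disc. Origin: on the upright axis, mid-bar, 87 mm above the table; bar top 13 above it, disc top 19 and grey pod top 28 below. x along the bar, z up. Turns clockwise from above, 0.35 to 1.35 rad to the dot, stop at 1.8; stays as left; resists 0.15 to 0.25 N m.
- pointer_arm: Red sprung arm, 14 mm wide, narrowing to a 5 mm pointer, lying level 46 mm above the table. Origin: the pointer's tip; its upright pivot is 180 mm off along the arm's own +y (z up). It follows the knob rigidly: 1 rad of knob clockwise swings it 1/3 rad anticlockwise from above, its tip about 60 mm away from the robot, over a grey strip with a green and a blue dot.
- mark_green: Green dot, 18 mm across, 2 mm thick, on the grey strip under the path of the pointer's tip: the mark to stop at. Origin at the centre of its underside, 37 mm above the table. A like blue dot lies about 36 mm from it, before or beyond it on the tip's path: not wanted.
- jar: Amber jar with a black lid, 64 mm across, 75 mm high, standing loose on the aluminium platter at the base's far side, about 0.2 m from the orange knob. Origin at the centre of its underside, 53 mm above the table; z up.
Mind the look-alikes: they are no part of the job. What is shaped like the jar but purple or turquoise is not meant.

How it is judged:
At the end, for the whole second after the job is handed in: The pointer's tip stands at rest within 12 mm, seen from above, of the green dot's centre, and the jar stands upright on the platter (horizontal distance between pointer_arm and mark_green below 0.012 m and linear speed of pointer_arm below 0.01 m/s and angle between jar's own z axis and vertical below 0.2 rad); the robot touches nothing.
It fails at once if the robot pushes the red pointer arm (contact force between any of the fingers, the arm and pointer_arm above 2 N).
It fails at once if the jar is shifted by more than 30 mm or tipped (distance of jar from where it was at the start of the episode above 0.03 m or angle between jar's own z axis and vertical above 0.4 rad).
It also fails if it takes over 32 s, if anything falls off the work surface, if the arm or the gripper's body presses on something with over 40 N, if the wrist force passes 120 N, or if a joint passes its speed limit or range.

ROBOT

A 7-joint arm with a two-finger parallel gripper is mounted at the origin on the work surface. World frame = base frame: x ahead of the robot, y to its left, z up, the work surface at z = 0. Lengths are in m, angles in rad, forces in N, time in s.
With the tool pointing down it reaches from about 0.4 to 0.9 m from the base axis. Payload 5.6 kg.
Tool frame: the origin (TCP) lies midway between the tips of the shut fingers; the grasp point (between the pads) lies 19 mm behind it; z points along the fingers, y is the line along which they close (so a half turn about z gives the same grasp; the last joint's range is limited). The gripper opens to 92 mm and grips with 3 to 60 N. Pads are 20 mm wide; open, the fingers measure 128 mm over their backs; the gripper's body (75 mm by 189 mm) begins 69 mm behind the grasp point.
Start: joints at [1.156, 0.468, -0.012, 1.603, 0.006, 1.071, -0.056], TCP at [0.236, -0.606, 0.215] pointing down, gripper open.
Joint ranges: [-2.53, 2.53], [-0.31, 2.02], [-1.57, 1.55], [0.28, 2.44], [-1.29, 4.43], [0.15, 1.84], [-2.92, 2.92]. Speed limits (rad/s): [2.57, 2.57, 3.14, 3.14, 3.14, 3.14, 3.14].

INTERFACE

Orientations are given as a rotation vector (axis times angle).
In Python, from bench import robot gives the robot as it stands.
- The arm moves only by the shell command python3 -m inch 'ROWS'. ROWS is JSON, a list of rows, each an object of numbers: "wx", "wy", "wz": the turn, a rotation vector about the tool's x, y, z in units of 6 degrees (1.0 is 6 degrees); "tx", "ty", "tz": the shift along the tool's x, y, z in cm; "hand": the finger opening in cm, from 0 to 9.19. In form: [{"wx": .., "wy": .., "wz": .., "tx": .., "ty": .., "tz": .., "hand": ..}, ...]. A call has 1 to 20 rows; each row is the pose to reach, as a shift and turn from the pose commanded when the call began, along the tool's axes at that moment; what a row does not reach only later rows make up. A row lasts 1/10 s, in which the tool goes at most 50 mm and 8.59 degrees, less where a joint would pass 70% of its speed; a pose out of reach is approached as far as the arm can. A call with a gripper value outside its range is refused whole. The fingers move at their own pace and stop on an object; the grip force is fixed at half the most. Time passes only in rows, so rows that repeat a pose let the fingers close. It gives the time, the measured TCP pose, the force, the opening and the grip force at its end, in the units of the state.
- robot.read_state(): the state, without advancing time (a new reading comes with each control period).
- robot.camera(name): name is "side" or "top" or "wrist"; returns the picture (480x640x3 uint8, red, green, blue); there is no depth.
- robot.camera_model(name): a dict with "camera_matrix" (3x3 intrinsics, pixels), "origin" and "orientation" of the camera in the world; the wrist camera has in their place "T_tool_cam" (4x4, takes a point from camera to tool coordinates, whose origin is the TCP and whose axes are the flange's). Camera axes: x right, y down, z forward; pixel columns grow to the right and rows downward; lengths in m; the calibration is good to about 2 mm. A picture is of the moment at which its call begins: read the wrist's pose just before it. camera_model takes no time and is no camera call.
- robot.finish_job(): hands the job in; it is judged then, once.
The state is a dict: "time_s": time; "joint_pos": joint angles; "dq": joint speeds; "effort": joint torques, N m; "tcp_pos": TCP position; "ee_rot": TCP orientation; "wrist_force": force on the tool from outside, world axes, zero at the start; "wrist_torque": the same for the moment, N m; "finger_gap": finger opening in m; "gripper_force": force on a finger pad.
Only numpy, scipy, OpenCV 4.12 (cv2) and the standard library are available. Lean on these libraries where they do the work, as an engineer would, in place of code of your own. Each camera call takes 0.05 s, during which the arm holds its last target. There are 200 camera calls.

## Working session

There is one attempt and no reset: what is moved stays moved. The work goes in short steps, Python scripts to look and compute and a shell command to move; the robot and the scene stay as the last step left them, time stands still between calls to the robot, and variables do not carry over. Pictures are saved under pics/ and viewed, at most 10 in all, crops included, and the job is handed in when it is done.

```bash
mkdir -p pics; python3 - <<'E'
from bench import robot
import cv2,numpy as np
for n in ("top","side"):
    cv2.imwrite(f"pics/{n}0.png",robot.camera(n)[:,:,::-1]); m=robot.camera_model(n); print(m)
s=robot.read_state();print(s["tcp_pos"],s["ee_rot"],s["time_s"],s["wrist_force"])
print(robot.camera_model("wrist"))
E
```

```text
{'camera_matrix': array([[460.24925603,   0.        , 323.46080408],
       [  0.        , 460.24925603, 239.51616033],
       [  0.        ,   0.        ,   1.        ]]), 'origin': array([0.55226603, 0.04482882, 0.72713222]), 'orientation': array([-2.206228  ,  1.99141969, -0.21586305])}
{'camera_matrix': array([[609.39057342,   0.        , 323.88183236],
       [  0.        , 609.39057342, 244.68136386],
       [  0.        ,   0.        ,   1.        ]]), 'origin': array([ 0.35037851, -0.54652206,  0.51757396]), 'orientation': array([-2.05462299,  0.57381756, -0.28891383])}
[ 0.2358778  -0.6051601   0.21376367] [-3.08603276e+00 -5.80264076e-01  6.46092911e-04] 0.1 [-0.55279823  0.93644672 -0.63970635]
{'camera_matrix': array([[399.84039023,   0.        , 320.10337449],
       [  0.        , 399.84039023, 238.42381738],
       [  0.        ,   0.        ,   1.        ]]), 'T_tool_cam': array([[-5.82623459e-04, -9.71022045e-01, -2.38989223e-01,
         6.64006149e-02],
       [ 9.99999691e-01, -4.39563979e-04, -6.51899541e-04,
         1.49411042e-04],
       [ 5.27957772e-04, -2.38989529e-01,  9.71022001e-01,
        -1.70717812e-01],
       [ 0.00000000e+00,  0.00000000e+00,  0.00000000e+00,
         1.00000000e+00]])}
```

View pics/top0.png

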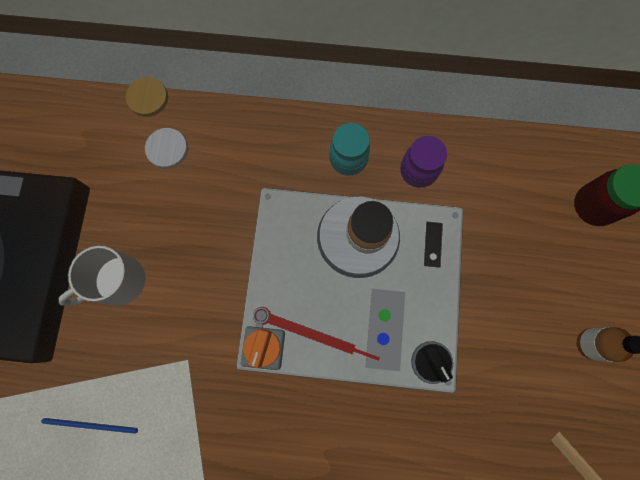

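View pics/side0.png

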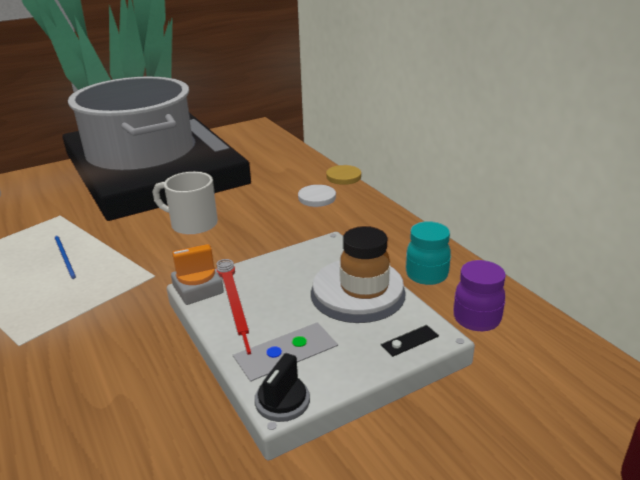

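The top view shows the orange knob at about (262,348), the red pivot at (261,316), the tip at (378,359), and the green dot at (384,315) with blue before it at (383,339). The side view confirms the jar is on the platter, clear of the knob.

```bash
cat > h.py <<'E'
from bench import robot
import cv2,numpy as np
from scipy.spatial.transform import Rotation as R
def cam(n):
    if n!="wrist":
        m=robot.camera_model(n); return m["camera_matrix"],R.from_rotvec(m["orientation"]).as_matrix(),m["origin"],robot.camera(n)
    m=robot.camera_model(n); s=robot.read_state(); T=m["T_tool_cam"]; Rt=R.from_rotvec(s["ee_rot"]).as_matrix()
    return m["camera_matrix"],Rt@T[:3,:3],Rt@T[:3,3]+s["tcp_pos"],robot.camera(n)
def ray(c,px,z):
    K,Rc,o,_=c; d=Rc@np.linalg.inv(K)@np.array([px[0],px[1],1.]); return o+d*(z-o[2])/d[2]
def mask(img,h,s=120,v=40):
    H=cv2.cvtColor(img,cv2.COLOR_RGB2HSV).astype(int); d=abs((H[...,0]-h[0]+90)%180-90)
    return ((d<=h[1])&(H[...,1]>s)&(H[...,2]>v)).astype(np.uint8)
def blob(m):
    n,l,st,c=cv2.connectedComponentsWithStats(m,connectivity=8); i=1+np.argmax(st[1:,4]); return l==i,c[i],st[i]
def pts(c,m,z): 
    ys,xs=np.nonzero(m); return np.array([ray(c,p,z)[:2] for p in zip(xs,ys)])
def measure(c):
    g=ray(c,blob(mask(c[3],(60,12)))[1],.039)[:2]
    P=pts(c,blob(mask(c[3],(0,4),140,60))[0],.046)
    u=np.linalg.svd(P-P.mean(0),full_matrices=False)[2][0]
    if u[1]>0: u=-u
    t=(P-P.mean(0))@u; tip=P[t>t.max()-.003].mean(0); piv=tip-u*.18
    a=lambda v:np.arctan2(v[1],v[0])
    print("green",g,"tip",tip,"pivot",piv,"len",np.ptp(t),"dist",np.linalg.norm(g-tip),"knob to go deg",np.degrees(3*(a(g-piv)-a(tip-piv))))
    return g,tip,piv
E
python3 - <<'E'
from h import *
c=cam("top"); measure(c)
m,ce,st=blob(mask(c[3],(10,6),150,60)); print(st,ray(c,ce,.075))
x,y,w,h=st[:4]
cv2.imwrite("pics/k.png",cv2.resize(c[3][y-50:y+70,x-20:x+140],None,fx=5,fy=5,interpolation=2)[:,:,::-1]); print(x-20,y-50)
E
```

```text
green [ 0.83641226 -0.40151902] tip [ 0.53624418 -0.03369739] pivot [0.57949021 0.14103034] len 0.17229709046462716 dist 0.47475639068186354 knob to go deg 117.7240209298296
[ 244  329   36   39 1039] [0.53443511 0.12977721 0.075     ]
224 279
```

View pics/k.png

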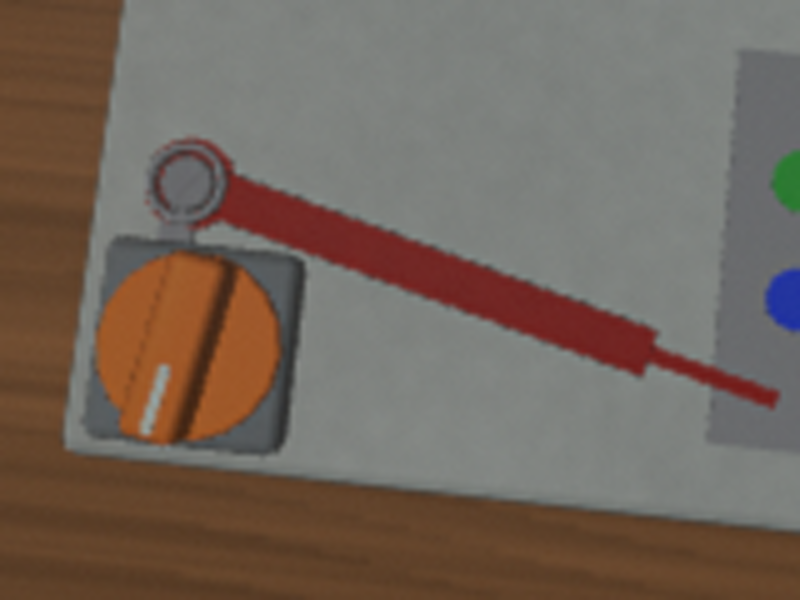

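The crop shows the bar's centre line through zoom (190,256)–(148,435), with its top centre at about (172,345). The disc is centred at (188,345), and the green blob I picked earlier was the bottle cap.

```bash
python3 - <<'E'
s=open('h.py').read()
s=s.replace('''g=ray(c,blob(mask(c[3],(60,12)))[1],.039)[:2]''','''n,l,st,ce=cv2.connectedComponentsWithStats(mask(c[3],(60,12)))
    tip0=np.array([.54,-.1])
    G=[ray(c,ce[i],.039)[:2] for i in range(1,n) if st[i,4]>20]
    g=min(G,key=lambda q:np.linalg.norm(q-tip0))''')
open('h.py','w').write(s)
E
python3 - <<'E'
from h import *
c=cam("top"); measure(c)
f=lambda x,y,z:ray(c,(224+x/5-.4,279+y/5-.4),z)[:2]
print("bar top",f(172,345,.1),"disc",f(188,345,.068),"pod top",[f(*p,.059) for p in((110,237),(303,257),(282,452),(87,435))],"pivot",f(185,180,.05))
a,b=f(190,256,.1),f(148,435,.1); u=a-b; print("len",np.linalg.norm(u),"bar yaw deg",np.degrees(np.arctan2(u[1],u[0])))
a,b=f(163,365,.1),f(148,433,.1); u=a-b; print("mark yaw",np.degrees(np.arctan2(u[1],u[0])))
s=robot.read_state(); M=R.from_rotvec(s["ee_rot"]).as_matrix(); print(M, np.degrees(np.arctan2(M[1,0],M[0,0])),s["joint_pos"])
E
```

```text
green [ 0.59912037 -0.03997168] tip [ 0.53624418 -0.03369739] pivot [0.57950417 0.14102689] len 0.17229645667101884 dist 0.06318846116663808 knob to go deg 60.27495313813917
bar top [0.5348545  0.13099672] disc [0.53442221 0.13095382] pod top [array([0.56167876, 0.15822592]), array([0.56174445, 0.10272705]), array([0.50794224, 0.10212109]), array([0.50691343, 0.15708465])] pivot [0.58019238 0.14030402]
len 0.04725525769467598 bar yaw deg -6.0012505784751085
mark yaw -5.198293799167958
[[ 9.31710574e-01  3.63201271e-01 -4.92637211e-04]
 [ 3.63201589e-01 -9.31710082e-01  9.64226117e-04]
 [-1.08786905e-04 -1.07730629e-03 -9.99999414e-01]] 21.29694735895804 [ 1.15600374  0.46808214 -0.01154987  1.60323698  0.00599415  1.07138953
 -0.05627471]
```

```bash
python3 -m inch '[{"tx":54.5,"ty":-57.7,"tz":1,"wz":-25.4,"hand":6},{"tx":54.5,"ty":-57.7,"tz":1,"wz":-25.4,"hand":6},{"tx":54.5,"ty":-57.7,"tz":1,"wz":-25.4,"hand":6},{"tx":54.5,"ty":-57.7,"tz":1,"wz":-25.4,"hand":6},{"tx":54.5,"ty":-57.7,"tz":1,"wz":-25.4,"hand":6},{"tx":54.5,"ty":-57.7,"tz":1,"wz":-25.4,"hand":6},{"tx":54.5,"ty":-57.7,"tz":1,"wz":-25.4,"hand":6},{"tx":54.5,"ty":-57.7,"tz":1,"wz":-25.4,"hand":6},{"tx":54.5,"ty":-57.7,"tz":1,"wz":-25.4,"hand":6},{"tx":54.5,"ty":-57.7,"tz":1,"wz":-25.4,"hand":6},{"tx":54.5,"ty":-57.7,"tz":1,"wz":-25.4,"hand":6},{"tx":54.5,"ty":-57.7,"tz":1,"wz":-25.4,"hand":6},{"tx":54.5,"ty":-57.7,"tz":1,"wz":-25.4,"hand":6},{"tx":54.5,"ty":-57.7,"tz":1,"wz":-25.4,"hand":6},{"tx":54.5,"ty":-57.7,"tz":1,"wz":-25.4,"hand":6},{"tx":54.5,"ty":-57.7,"tz":1,"wz":-25.4,"hand":6},{"tx":54.5,"ty":-57.7,"tz":1,"wz":-25.4,"hand":6},{"tx":54.5,"ty":-57.7,"tz":1,"wz":-25.4,"hand":6},{"tx":54.5,"ty":-57.7,"tz":1,"wz":-25.4,"hand":6},{"tx":54.5,"ty":-57.7,"tz":1,"wz":-25.4,"hand":6}]'
python3 - <<'E'
from h import *
s=robot.read_state(); M=R.from_rotvec(s["ee_rot"]).as_matrix(); print(M.round(3), np.degrees(np.arctan2(M[1,0],M[0,0])),s["joint_pos"],s["tcp_pos"],s["time_s"])
c=cam("wrist"); cv2.imwrite("pics/w1.png",c[3][:,:,::-1]); K,Rc,o,_=c
for p in((.5345,.131,.1),(.5598,.1285,.1),(.509,.1336,.1)):
    q=K@Rc.T@(np.array(p)-o); print(q[:2]/q[2])
E
```

```text
[[ 0.932  0.363 -0.   ]
 [ 0.363 -0.932  0.001]
 [-0.    -0.001 -1.   ]] 21.29694735895804 [ 1.15600374  0.46808214 -0.01154987  1.60323698  0.00599415  1.07138953
 -0.05627471] [ 0.23592878 -0.60530622  0.21399184] 0.2
[-1098.36809585 -1070.83990314]
[-1118.15107221 -1171.97702277]
[-1079.95671188  -975.63246347]schema error: expected keys wx, wy, wz, tx, ty, tz, hand
```

View pics/w1.png

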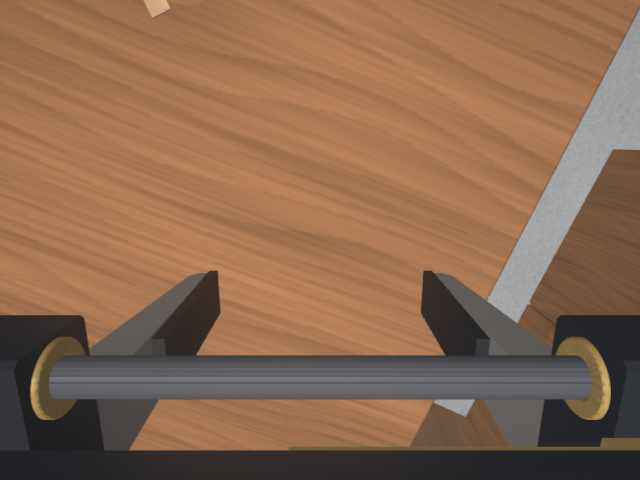

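The move was refused because every row needs all the keys, so this picture shows only the table under the start pose. I'll resend it with full rows.

```bash
python3 -m inch '[{"wx":0,"wy":0,"wz":-25.4,"tx":54.5,"ty":-57.7,"tz":1,"hand":6},{"wx":0,"wy":0,"wz":-25.4,"tx":54.5,"ty":-57.7,"tz":1,"hand":6},{"wx":0,"wy":0,"wz":-25.4,"tx":54.5,"ty":-57.7,"tz":1,"hand":6},{"wx":0,"wy":0,"wz":-25.4,"tx":54.5,"ty":-57.7,"tz":1,"hand":6},{"wx":0,"wy":0,"wz":-25.4,"tx":54.5,"ty":-57.7,"tz":1,"hand":6},{"wx":0,"wy":0,"wz":-25.4,"tx":54.5,"ty":-57.7,"tz":1,"hand":6},{"wx":0,"wy":0,"wz":-25.4,"tx":54.5,"ty":-57.7,"tz":1,"hand":6},{"wx":0,"wy":0,"wz":-25.4,"tx":54.5,"ty":-57.7,"tz":1,"hand":6},{"wx":0,"wy":0,"wz":-25.4,"tx":54.5,"ty":-57.7,"tz":1,"hand":6},{"wx":0,"wy":0,"wz":-25.4,"tx":54.5,"ty":-57.7,"tz":1,"hand":6},{"wx":0,"wy":0,"wz":-25.4,"tx":54.5,"ty":-57.7,"tz":1,"hand":6},{"wx":0,"wy":0,"wz":-25.4,"tx":54.5,"ty":-57.7,"tz":1,"hand":6},{"wx":0,"wy":0,"wz":-25.4,"tx":54.5,"ty":-57.7,"tz":1,"hand":6},{"wx":0,"wy":0,"wz":-25.4,"tx":54.5,"ty":-57.7,"tz":1,"hand":6},{"wx":0,"wy":0,"wz":-25.4,"tx":54.5,"ty":-57.7,"tz":1,"hand":6},{"wx":0,"wy":0,"wz":-25.4,"tx":54.5,"ty":-57.7,"tz":1,"hand":6},{"wx":0,"wy":0,"wz":-25.4,"tx":54.5,"ty":-57.7,"tz":1,"hand":6},{"wx":0,"wy":0,"wz":-25.4,"tx":54.5,"ty":-57.7,"tz":1,"hand":6},{"wx":0,"wy":0,"wz":-25.4,"tx":54.5,"ty":-57.7,"tz":1,"hand":6},{"wx":0,"wy":0,"wz":-25.4,"tx":54.5,"ty":-57.7,"tz":1,"hand":6}]'
python3 - <<'E'
from h import *
s=robot.read_state(); M=R.from_rotvec(s["ee_rot"]).as_matrix(); print(M.round(3), np.degrees(np.arctan2(M[1,0],M[0,0])),s["joint_pos"],s["tcp_pos"],s["time_s"])
c=cam("wrist"); cv2.imwrite("pics/w2.png",c[3][:,:,::-1]); K,Rc,o,_=c
for p in((.5345,.131,.1),(.5598,.1285,.1),(.509,.1336,.1)):
    q=K@Rc.T@(np.array(p)-o); print(q[:2]/q[2])
E
```

```text
time_s: 2.25
tcp_pos: [0.5342, 0.1295, 0.2044]
ee_rot: [-0.178, -3.136, 0.0]
wrist_force: [0.5, -0.3, -0.8]
finger_gap: 0.06
gripper_force: 0.0
[[-0.994  0.113 -0.   ]
 [ 0.113  0.994 -0.   ]
 [ 0.    -0.    -1.   ]] 173.5112587130903 [ 0.35463825  0.45073238 -0.83370676  1.82008032  0.38310214  1.04085034
  0.82990761] [0.53424514 0.1295493  0.20439647] 2.25
[322.52556969 237.82901486]
[323.01408266 271.98206317]
[322.12670464 201.88617066]
```

View pics/w2.png

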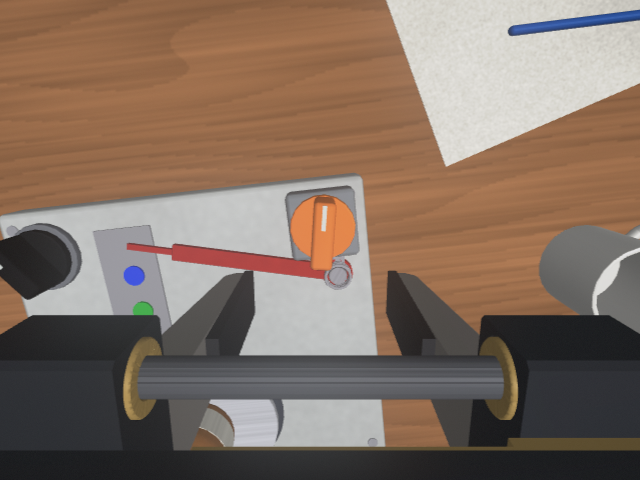

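The wrist view shows the bar upright at column 323, rows 197–270. That matches the prediction, so it is aligned with the tool x axis. Next I descend and grip.

```bash
python3 -m inch '[{"wx":0,"wy":0,"wz":0,"tx":0,"ty":0.15,"tz":4,"hand":6},{"wx":0,"wy":0,"wz":0,"tx":0,"ty":0.15,"tz":8,"hand":6},{"wx":0,"wy":0,"wz":0,"tx":0,"ty":0.15,"tz":10.5,"hand":6},{"wx":0,"wy":0,"wz":0,"tx":0,"ty":0.15,"tz":12,"hand":5},{"wx":0,"wy":0,"wz":0,"tx":0,"ty":0.15,"tz":12.8,"hand":4},{"wx":0,"wy":0,"wz":0,"tx":0,"ty":0.15,"tz":12.8,"hand":2.5},{"wx":0,"wy":0,"wz":0,"tx":0,"ty":0.15,"tz":12.8,"hand":1},{"wx":0,"wy":0,"wz":0,"tx":0,"ty":0.15,"tz":12.8,"hand":1},{"wx":0,"wy":0,"wz":0,"tx":0,"ty":0.15,"tz":12.8,"hand":1},{"wx":0,"wy":0,"wz":0,"tx":0,"ty":0.15,"tz":12.8,"hand":1},{"wx":0,"wy":0,"wz":0,"tx":0,"ty":0.15,"tz":12.8,"hand":1}]'
```

```text
time_s: 3.4
tcp_pos: [0.5352, 0.1312, 0.0776]
ee_rot: [0.173, 3.135, -0.001]
wrist_force: [-0.9, -1.7, 6.6]
finger_gap: 0.016
gripper_force: 29.7
```

The bar is gripped with a 16 mm gap. I'll turn about 51° clockwise and then measure.

```bash
python3 -m inch '[{"wx":0,"wy":0,"wz":0.5,"tx":0,"ty":0,"tz":0,"hand":1},{"wx":0,"wy":0,"wz":1,"tx":0,"ty":0,"tz":0,"hand":1},{"wx":0,"wy":0,"wz":1.5,"tx":0,"ty":0,"tz":0,"hand":1},{"wx":0,"wy":0,"wz":2,"tx":0,"ty":0,"tz":0,"hand":1},{"wx":0,"wy":0,"wz":2.5,"tx":0,"ty":0,"tz":0,"hand":1},{"wx":0,"wy":0,"wz":3,"tx":0,"ty":0,"tz":0,"hand":1},{"wx":0,"wy":0,"wz":3.5,"tx":0,"ty":0,"tz":0,"hand":1},{"wx":0,"wy":0,"wz":4,"tx":0,"ty":0,"tz":0,"hand":1},{"wx":0,"wy":0,"wz":4.5,"tx":0,"ty":0,"tz":0,"hand":1},{"wx":0,"wy":0,"wz":5,"tx":0,"ty":0,"tz":0,"hand":1},{"wx":0,"wy":0,"wz":5.5,"tx":0,"ty":0,"tz":0,"hand":1},{"wx":0,"wy":0,"wz":6,"tx":0,"ty":0,"tz":0,"hand":1},{"wx":0,"wy":0,"wz":6.5,"tx":0,"ty":0,"tz":0,"hand":1},{"wx":0,"wy":0,"wz":7,"tx":0,"ty":0,"tz":0,"hand":1},{"wx":0,"wy":0,"wz":7.5,"tx":0,"ty":0,"tz":0,"hand":1},{"wx":0,"wy":0,"wz":8,"tx":0,"ty":0,"tz":0,"hand":1},{"wx":0,"wy":0,"wz":8.5,"tx":0,"ty":0,"tz":0,"hand":1},{"wx":0,"wy":0,"wz":8.5,"tx":0,"ty":0,"tz":0,"hand":1}]'
python3 - <<'E'
from h import *
for n in("top","side"):
    c=cam(n); cv2.imwrite(f"pics/{n}2.png",c[3][:,:,::-1])
    try: measure(c)
    except Exception as e: print(e)
s=robot.read_state(); M=R.from_rotvec(s["ee_rot"]).as_matrix(); print(np.degrees(np.arctan2(M[1,0],M[0,0])),s["wrist_force"],s["wrist_torque"])
a=cv2.imread("pics/top2.png")[180:420,200:500];b=cv2.imread("pics/side2.png")[180:420,150:450]
cv2.imwrite("pics/m2.png",cv2.resize(np.vstack([a,b]),None,fx=1.24,fy=1.24))
E
```

```text
time_s: 5.2
tcp_pos: [0.535, 0.1307, 0.0776]
ee_rot: [1.507, 2.754, -0.001]
wrist_force: [-1.2, -3.2, 7.3]
finger_gap: 0.0156
gripper_force: 29.9
green [ 0.59910296 -0.03989649] tip [ 0.58498593 -0.03845269] pivot [0.57912032 0.14145172] len 0.1705349238874188 dist 0.014190673904545478 knob to go deg 13.26181848450466
green [ 0.59932869 -0.04058124] tip [ 0.58627406 -0.03971162] pivot [0.58020642 0.14018609] len 0.17766581998758163 dist 0.013083563661864075 knob to go deg 12.320272373113086
122.66912407160207 [-1.12781447 -2.71603629  7.77614954] [-0.60361677  0.24808178 -0.03331528]
```

View pics/m2.png

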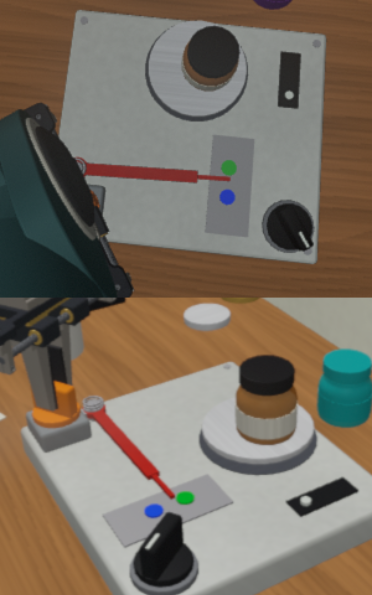

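Both views show the tip about 13–14 mm short of the green dot, just past blue, with the jar standing. That leaves about 12.8° to turn.

```bash
python3 -m inch '[{"wx":0,"wy":0,"wz":0.5,"tx":0,"ty":0,"tz":0,"hand":1},{"wx":0,"wy":0,"wz":1,"tx":0,"ty":0,"tz":0,"hand":1},{"wx":0,"wy":0,"wz":1.5,"tx":0,"ty":0,"tz":0,"hand":1},{"wx":0,"wy":0,"wz":2.1,"tx":0,"ty":0,"tz":0,"hand":1},{"wx":0,"wy":0,"wz":2.1,"tx":0,"ty":0,"tz":0,"hand":1},{"wx":0,"wy":0,"wz":2.1,"tx":0,"ty":0,"tz":0,"hand":3},{"wx":0,"wy":0,"wz":2.1,"tx":0,"ty":0,"tz":0,"hand":5},{"wx":0,"wy":0,"wz":2.1,"tx":0,"ty":0,"tz":0,"hand":5},{"wx":0,"wy":0,"wz":2.1,"tx":0,"ty":0,"tz":0,"hand":5},{"wx":0,"wy":0,"wz":2.1,"tx":0,"ty":0,"tz":-3,"hand":5},{"wx":0,"wy":0,"wz":2.1,"tx":0,"ty":0,"tz":-7,"hand":5},{"wx":0,"wy":0,"wz":2.1,"tx":0,"ty":0,"tz":-11,"hand":5},{"wx":0,"wy":0,"wz":2.1,"tx":0,"ty":0,"tz":-11,"hand":5}]'
python3 - <<'E'
from h import *
for n in("top","side"):
    c=cam(n); cv2.imwrite(f"pics/{n}3.png",c[3][:,:,::-1])
    try: measure(c)
    except Exception as e: print(e)
cv2.imwrite("pics/m3.png",c[3][:,:,::-1])
E
```

```text
time_s: 6.6
tcp_pos: [0.5376, 0.1329, 0.1918]
ee_rot: [1.796, 2.57, 0.011]
wrist_force: [0.4, 0.1, -0.4]
finger_gap: 0.0501
gripper_force: 0.0
green [ 0.59913005 -0.04100223] tip [ 0.59878937 -0.03723964] pivot [0.58007777 0.14178515] len 0.17237365579161928 dist 0.003777983648300703 knob to go deg -0.04891321337079214
green [ 0.59911706 -0.04111904] tip [ 0.59962772 -0.03793374] pivot [0.58026644 0.14102196] len 0.17660723221310626 dist 0.0032259800884581677 knob to go deg -0.7981906115798084
```

View pics/m3.png

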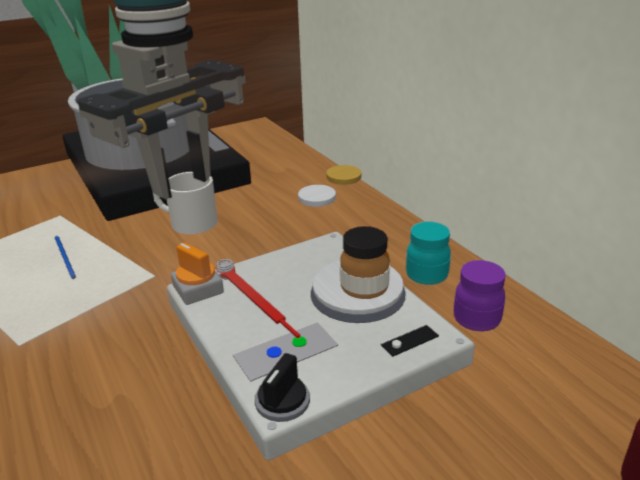

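The tip now stands over the green dot at (299,340), the gripper is clear of the knob, and the jar stands upright on the platter.

```bash
python3 -c "
from bench import robot
print(robot.finish_job())"
```

```text
the job is handed in; nothing more can be done
None
```

I turned the orange knob clockwise until the red pointer's tip stood over the green dot, about 3–4 mm from its centre in both camera views, with the jar still upright and the gripper clear, and handed the job in after about 7 s; no verdict came back.

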